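# Clamp the measuring tube and press its port plugs home

## Robot

A 7-joint arm with a two-finger parallel gripper is mounted at the origin on the work surface. World frame = base frame: x ahead of the robot, y to its left, z up, the work surface at z = 0. Lengths are in m, angles in rad, forces in N, time in s.
With the tool pointing down it reaches from about 0.4 to 0.9 m from the base axis. Payload 5.5 kg.
Tool frame: the origin (TCP) lies midway between the tips of the shut fingers; the grasp point (between the pads) lies pinch_z behind it (pinch_z is the distance from the TCP to the grasp point, in m); x points along the fingers, y is the direction in which the jaws open and shut, and the axes are right-handed (so a half turn about x gives the same grasp; the last joint's range is limited). The gripper opens to 92 mm and grips with 3 to 60 N. Pads are 19 mm wide; open, the fingers measure 130 mm over their backs; the gripper's body (75 mm by 190 mm) begins 47 mm behind the grasp point.
Start: joints at [1.42, 0.501, -0.427, 1.55, 0.221, 1.138, -0.21], TCP at [0.261, -0.595, 0.227] pointing down, gripper open.
Joint ranges: [-2.88, 2.88], [-0.31, 2.03], [-1.54, 1.56], [0.2, 2.42], [-1.41, 4.55], [0.19, 2.02], [-2.57, 2.57]. Speed limits (rad/s): [2.57, 2.57, 3.14, 3.14, 3.14, 3.14, 3.14].

## Interface

Orientations are given as [roll, pitch, yaw] about the fixed x, y, z axes, in that order (R = Rz(yaw) Ry(pitch) Rx(roll)).
In Python, from workcell import observe, capture, finish_job, pinch_z gives the robot as it stands.
- The arm moves only by the shell command python3 -m jog 'ROWS'. ROWS is JSON, a list of rows, each a list of 3 entries, a list of its own where there are three numbers: the finger opening in mm, from 0 to 91.8, then the shift along the world's x, y, z in units of 40 mm (1.0 is 40 mm), then the turn about the world's z in units of 5 degrees (1.0 is 5 degrees). A call has 1 to 8 rows; each row shifts and turns the pose as measured when the row begins; what a row does not reach is not made up. A row lasts 1/12 s, in which the tool goes at most 41.7 mm and 7.16 degrees, less where a joint would pass 70% of its speed; a pose out of reach is approached as far as the arm can. A call is refused whole if a number of a shift passes 1 or a number of a turn 1, either way. A call with a gripper value outside its range is refused whole. The fingers move at their own pace and stop on an object; the grip force is fixed at half the most. Time passes only in rows, so rows that do not move let the fingers close. It gives the time, the measured TCP pose, the force and the opening at its end, in the units of the state.
- observe(): the state, without advancing time (a new reading comes with each control period).
- capture(name): name is "scene" or "top" or "wrist"; returns a dict with "pixels" (480x640x3 uint8, red, green, blue), "fx", "fy", "cx", "cy" (pixels), "eye" and "rotation" of the camera in the world; the wrist camera has in their place "hand_eye" (4x4, takes a point from camera to tool coordinates, whose origin is the TCP and whose axes are the tool frame's). Camera axes: x right, y down, z forward; pixel columns grow to the right and rows downward; lengths in m; the calibration is good to about 2 mm. A picture is of the moment at which its call begins: read the wrist's pose just before it. There is no depth.
- finish_job(): hands the job in, once; it reports no verdict.
The state is a dict: "time": time; "joints": joint angles; "qvel": joint speeds; "tau": joint torques, N m; "tcp_pos": TCP position; "tcp_rot": TCP orientation; "contact_force": force on the tool from outside, world axes, zero at the start; "torque": the same for the moment, N m; "opening": opening from 0.0 (shut) to 1.0 (fully open).
Only numpy, scipy, OpenCV 4.12 (cv2) and the standard library are available. Lean on these libraries where they do the work, as an engineer would, in place of code of your own. Each camera call takes 0.05 s, during which the arm holds its last target.

## Task

Get the acoustic measuring tube ready for a run: first crank the C-clamp's handle clockwise (seen from above) until its pad is down on the tube, then press both slanting port plugs in until each cap sits fully home on its collar. Leave everything else on the bench where it stands.

Things in the scene. Friction and masses are not known exactly. Their poses are not given: they have to be found in the camera images.
- rig: Fixed rig on an aluminium base plate 200 x 380 x 15 mm; origin at the centre of the plate's underside, on the bench; z up, x away from its front, y along the tube. A black tube, 100 mm across, 360 mm long, lies along y, its axis 85 mm above the bench at rig x = 0. Clamp at rig y = -0.13; two slanting ports on the front at rig y = +0.02 and +0.09.
- duct (a point): Centre of the top face of the grey cable duct above the tube: 55 mm (rig x) x 180 mm (rig y) x 30 mm, its top 245 mm above the bench, on two posts at the back. It overhangs the ports' back edge, so a vertical gripper has no room over the plugs; come in slanting from the front.
- tube_top (a point): Top of the tube right under the clamp's pad (48 mm across). The grey C-clamp reaches over the tube here from the back; its arm is 45 mm wide along y and its top is 200 mm above the bench.
- crank (a joint): Turn of the C-clamp's crank in rad, growing clockwise seen from above (tightening). At angle q the knob is at rig (0.055 cos q, -0.13 - 0.055 sin q) m. 8.0 = pad down on the tube, where it stops dead; it starts between 2 and 4. Needs 2 to 3 N at the knob and stays where it is left.
- pad (a joint): Travel of the clamp's pad downward in m: 0.002 m per rad of the crank, 0.016 = on the tube. The pad moves only by the crank.
- screw_axis (a point): Point on the vertical axis about which the crank turns, 235 mm above the bench; axes as the rig's.
- knob_mid (a point): Centre of the crank's upright knob: white cylinder 24 mm across and 55 mm high (213 to 268 mm above the bench), spinning freely on its pin, 55 mm from the crank's axis. The 18 mm wide crank arm lies under it (204 to 213 mm), and the hub, 34 mm across, reaches 221 mm. Grip it from above and carry it round.
- plug_a (a joint): The port plug nearer the clamp, at rig y = +0.02: how far it is pressed in, along its own axis, in m. 0 = standing 16 mm proud of its collar, 0.016 = fully home, where its cap rests on the collar and it stops dead. It starts 10 to 16 mm proud. A seal rubs: it takes about 6 N along the axis to move it, and it stays where it is left (no spring).
- plug_b (a joint): The port plug farther from the clamp, at rig y = +0.09: how far it is pressed in, along its own axis, in m. 0 = standing 16 mm proud of its collar, 0.016 = fully home, where its cap rests on the collar and it stops dead. It starts 10 to 16 mm proud. A seal rubs: it takes about 6 N along the axis to move it, and it stays where it is left (no spring).
- plug_a_top (a point): Centre of the flat outer face of the aluminium cap of plug_a. The cap is 56 mm across, 16 mm thick, on a black 38 mm stem; the steel collar below is 60 mm across. Its +z axis points outward along the plug's axis, leaning 35 deg from vertical towards the front of the rig (rig -x), its y axis runs along the tube. Press along -z.
- plug_b_top (a point): Centre of the flat outer face of the aluminium cap of plug_b. The cap is 56 mm across, 16 mm thick, on a black 38 mm stem; the steel collar below is 60 mm across. Its +z axis points outward along the plug's axis, leaning 35 deg from vertical towards the front of the rig (rig -x), its y axis runs along the tube. Press along -z.
- dish: Bystander, leave it alone: round white ceramic disc, 72 mm across, 22 mm high; origin at the centre of its underside.
- calibrator: Bystander, leave it alone: aluminium upright cylinder, 40 mm across, 60 mm high; origin at the centre of its underside.
- screwdriver: Bystander, leave it alone: screwdriver with a black handle, about 200 mm long, lying on the bench; origin near the middle of its underside.
- jar: Bystander, leave it alone: glass jar with a steel cap, 70 mm across, 140 mm high; origin at the centre of its underside.
- spare_plug: Bystander, leave it alone: a loose spare port plug standing cap-down, 56 mm across, 40 mm high; origin at the centre of its underside.
- mug: Bystander, leave it alone: white mug, 80 mm across, 90 mm high; origin at the centre of its underside.

How it is judged:
On the way, in this order (a step that is already met when the one before it is completed fails the run):
1. the clamp is cranked down: its pad is within 1.5 mm of the tube (value of joint pad above 0.0145 m), for 0.2 s.
2. both plugs are pressed home, within 1.5 mm (value of joint each of plug_a, plug_b above 0.0145 m), for 0.2 s.
At the end, for the whole second after the job is handed in: The clamp's pad is down on the tube and both plugs are fully home, each within 1.5 mm of its stop; the clamp was closed before both plugs were home; the bystanders are where they were, within 30 mm (all of step 2 and value of joint pad above 0.0145 m); the robot touches nothing.
It fails at once if a loose thing on the bench (dish, calibrator, screwdriver, jar, spare plug, mug) is moved more than 30 mm (distance of any of dish, calibrator, screwdriver, jar, spare_plug, mug from where it was at the start of the episode above 0.03 m).
It also fails if it takes over 64 s, if anything falls off the work surface, if the arm or the gripper's body presses on something with over 40 N, if the wrist force passes 120 N, or if a joint passes its speed limit or range.

## Working session

There is one attempt and no reset: what is moved stays moved. The work goes in short steps, Python scripts to look and compute and a shell command to move; the robot and the scene stay as the last step left them, time stands still between calls to the robot, and variables do not carry over. Pictures are saved under pics/ and viewed, and the job is handed in when it is done.

```bash
ls; mkdir -p pics; python3 - <<'E'
from workcell import observe, capture, pinch_z
import cv2
print(observe(),pinch_z)
for n in ["scene","top","wrist"]:
    c=capture(n); cv2.imwrite(f"pics/{n}0.png",c["pixels"][:,:,::-1])
    print(n,{k:v for k,v in c.items() if k!="pixels"})
E
```

```text
pics
{'time': 0.0, 'joints': array([ 1.4202413 ,  0.50183696, -0.42677912,  1.55144732,  0.22079717,
        1.13830616, -0.21028568]), 'qvel': array([-0.00061818,  0.00056281,  0.00094914,  0.00031905, -0.0004541 ,
       -0.00084185,  0.00054599]), 'tau': array([-9.80091572e-04, -5.66581285e+01, -5.81586689e+00, -2.79108417e+01,
       -6.83000986e-02,  3.06744268e-02,  1.79435101e-04]), 'tcp_pos': array([ 0.26100302, -0.59452883,  0.22568524]), 'tcp_rot': array([-1.60128567,  1.56885332,  1.95411886]), 'contact_force': array([ 0.50188917, -0.46741402, -0.04840869]), 'torque': array([-0.02534789,  0.02233989, -0.02014295]), 'opening': 0.9992548408609585} 0.0188
scene {'fx': 460.8406101326087, 'fy': 460.8406101326087, 'cx': 325.1507933646154, 'cy': 241.85615062599828, 'eye': array([ 1.10882552, -0.02449602,  0.89497725]), 'rotation': array([-2.52375607, -0.00902177,  1.6581845 ])}
top {'fx': 529.8876207869652, 'fy': 529.8876207869652, 'cx': 311.36089918506127, 'cy': 238.82812303109912, 'eye': array([ 0.39026044, -0.08730533,  1.24256941]), 'rotation': array([-2.95832138,  0.02219347, -1.56428192])}
wrist {'fx': 428.09117467459754, 'fy': 428.09117467459754, 'cx': 320.6272396939216, 'cy': 234.07516304105195, 'hand_eye': array([[-1.05446281e-03, -2.71611366e-01,  9.62406439e-01,
        -1.58381611e-01],
       [ 9.99998436e-01, -1.65263911e-03,  6.29241002e-04,
        -9.61795033e-04],
       [ 1.41960151e-03,  9.62405598e-01,  2.71612684e-01,
        -7.42125824e-02],
       [ 0.00000000e+00,  0.00000000e+00,  0.00000000e+00,
         1.00000000e+00]])}
```

View pics/scene0.png

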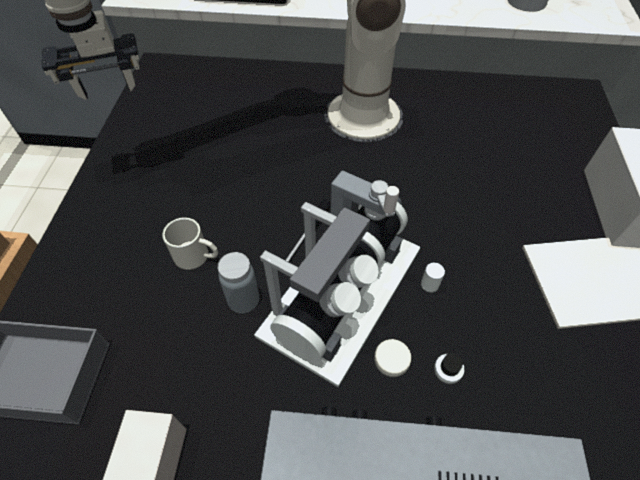

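View pics/top0.png

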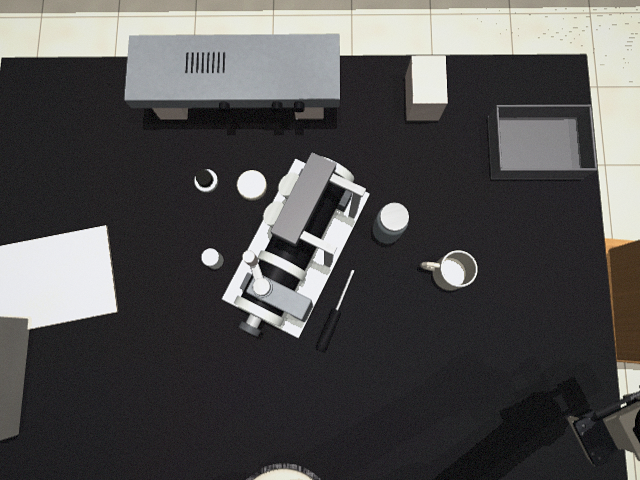

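View pics/wrist0.png

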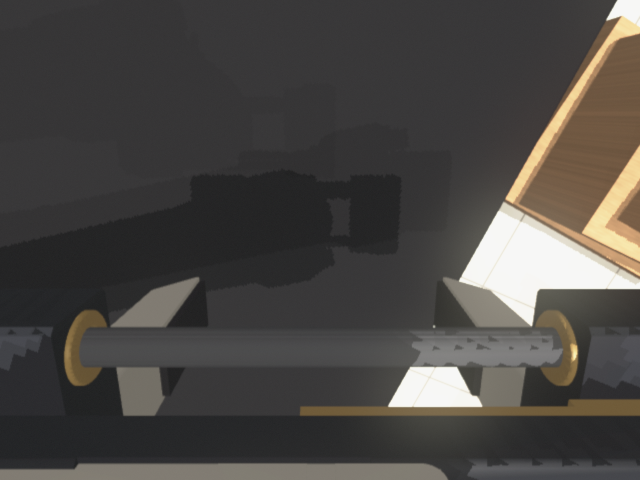

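The top view shows the rig lying from the clamp at about (265,285) to the far end at (335,165), with its front facing image left, which is world +y. The jar, mug and screwdriver are on the right, and the calibrator, dish and spare plug on the left. I'll enlarge both views.

```bash
python3 - <<'E'
import cv2
a=cv2.imread("pics/top0.png")[145:345,210:380]; cv2.imwrite("pics/topc.png",cv2.resize(a,None,fx=3,fy=3,interpolation=cv2.INTER_CUBIC))
a=cv2.imread("pics/scene0.png")[165:390,240:440]; cv2.imwrite("pics/scenec.png",cv2.resize(a,None,fx=2.6,fy=2.6,interpolation=cv2.INTER_CUBIC))
E
```

```text
(no output)
```

View pics/topc.png

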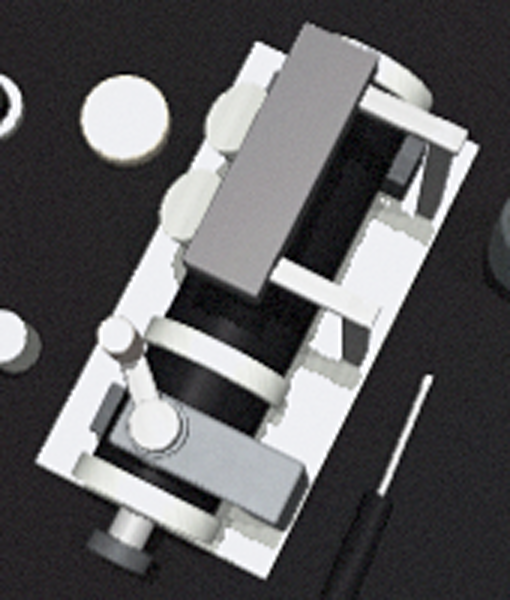

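View pics/scenec.png

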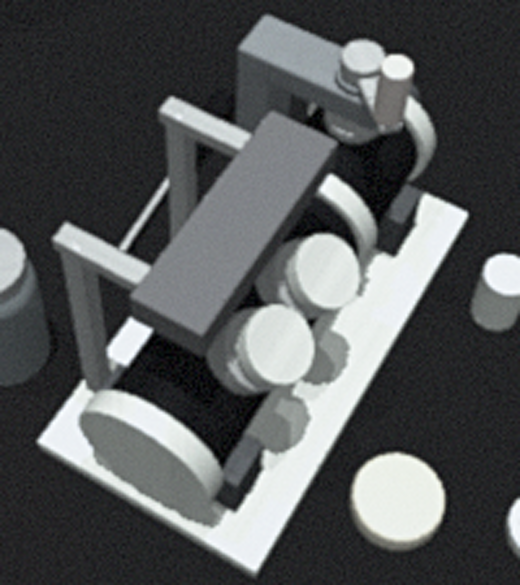

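```bash
cat > h.py <<'E'
import numpy as np
from scipy.spatial.transform import Rotation as R
from scipy.optimize import least_squares
C={'top':dict(f=529.8876,cx=311.3609,cy=238.8281,eye=[0.39026044,-0.08730533,1.24256941],r=[-2.95832138,0.02219347,-1.56428192]),
'scene':dict(f=460.8406,cx=325.1508,cy=241.8562,eye=[1.10882552,-0.02449602,0.89497725],r=[-2.52375607,-0.00902177,1.6581845])}
def proj(n,P):
    c=C[n]; p=R.from_euler('xyz',c['r']).as_matrix().T@(np.asarray(P)-c['eye']); return c['f']*p[:2]/p[2]+[c['cx'],c['cy']]
E
cat > fit.py <<'E'
from h import *
T=lambda u,v:np.array([u/3+210,v/3+145]); S=lambda u,v:np.array([u/2.6+240,v/2.6+165])
s35,c35=np.sin(np.radians(35)),np.cos(np.radians(35))
# params: x,y,yaw, duct cx,cy, knob q, port origin radial (tip x offset px,pz line), da, db
def W(p,P): 
    c,s=np.cos(p[2]),np.sin(p[2]); return [p[0]+c*P[0]-s*P[1],p[1]+s*P[0]+c*P[1],P[2]]
obs=[]
for (a,b),uv in {(-1,-1):T(37,461),(1,-1):T(267,578),(1,1):T(480,147),(-1,1):T(258,42)}.items(): obs.append(('top',lambda p,a=a,b=b:[.1*a,.19*b,.015],uv,f'plate{a}{b}'))
for (a,b),uv in {(-1,1):S(257,574),(1,1):S(38,442),(-1,-1):S(468,213)}.items(): obs.append(('scene',lambda p,a=a,b=b:[.1*a,.19*b,.015],uv,f'plate{a}{b}'))
D=lambda a,b:(lambda p:[p[3]+.0275*a,p[4]+.09*b,.245])
for (a,b),uv in {(-1,1):T(306,24),(1,1):T(379,57),(-1,-1):T(187,262)}.items(): obs.append(('top',D(a,b),uv,f'duct{a}{b}'))
for (a,b),uv in {(1,-1):S(268,112),(-1,-1):S(337,145),(-1,1):S(203,335),(1,1):S(133,295)}.items(): obs.append(('scene',D(a,b),uv,f'duct{a}{b}'))
K=lambda p:[.055*np.cos(p[5]),-.13-.055*np.sin(p[5]),.268]
obs+= [('top',K,T(121,332),'knob'),('scene',K,S(397,66),'knob')]
obs+= [('scene',lambda p:[p[6],.02,p[7]],S(328,273),'A'),('scene',lambda p:[p[8],.09,p[9]],S(278,345),'B')]
def res(p):
    r=[proj(n,W(p,f(p)))-uv for n,f,uv,_ in obs]
    return np.r_[np.concatenate(r)]
# constrain plug axes through the tube axis? print separately
best=None
for q in (2,3,4):
    s=least_squares(res,[.47,-.04,-2.1,0,.05,q,-.07,.17,-.07,.17],x_scale=.1,loss='soft_l1')
    if best is None or s.cost<best.cost: best=s
p=best.x
if __name__=="__main__":
    print(best.cost,p.round(4)); print('yaw deg',np.degrees(p[2]))
    for o,r in zip(obs,res(p).reshape(-1,2)): print(o[0],o[3],r.round(1))
    for nm,i in (('A',6),('B',8)): print(nm,'axis perp offset',p[i]*c35+(p[i+1]-.085)*s35,'dist',-p[i]*s35+(p[i+1]-.085)*c35)
    for nm,P in dict(screw=[0,-.13,.235],knob=K(p),A=[p[6],.02,p[7]],B=[p[8],.09,p[9]]).items(): print(nm,np.round(W(p,P),4))
E
python3 fit.py
```

```text
14.423200182608198 [ 6.0370e-01 -2.3900e-02 -2.0226e+00 -2.1000e-03  5.8900e-02  3.9139e+00
 -5.7100e-02  1.6210e-01 -5.5100e-02  1.6260e-01]
yaw deg -115.88383832505478
top plate-1-1 [-0.9 -0.1]
top plate1-1 [-0.4 -0.3]
top plate11 [-0.5 -1.6]
top plate-11 [-1.3 -1.5]
scene plate-11 [-0.7 -0.9]
scene plate11 [-1.1 -0.3]
scene plate-1-1 [-0.5 -0.9]
top duct-11 [-0.9 -1.5]
top duct11 [-0.1 -0.9]
top duct-1-1 [-2.6 -0.5]
scene duct1-1 [ 0.  -2.2]
scene duct-1-1 [ 0.1 -2.6]
scene duct-11 [-0.6 -0.3]
scene duct11 [-2.3 -0.2]
top knob [-1.3  0.1]
scene knob [-1.6 -0.2]
scene A [-0.  0.]
scene B [-0.  0.]
A axis perp offset -0.0025375076987251485 dist 0.09584897563622413
B axis perp offset -0.000570765800544 dist 0.09517317033483089
screw [0.4867 0.0328 0.235 ]
knob [0.5384 0.0515 0.268 ]
A [0.6466 0.0187 0.1621]
B [ 0.7087 -0.0137  0.1626]
```

```bash
cat > st.py <<'E'
from fit import *
from workcell import observe
import sys
p=np.array(p)
o=observe(); M=R.from_euler('xyz',o['tcp_rot']).as_matrix()
ang=lambda v:np.degrees(np.arctan2(v[1],v[0]))
c,s=np.cos(p[2]),np.sin(p[2]); d=o['tcp_pos'][:2]-p[:2]
print('t',round(o['time'],2),'tcp',o['tcp_pos'].round(4),'rig',np.round([c*d[0]+s*d[1],-s*d[0]+c*d[1]],4),'open',round(o['opening']*91.8,1))
print('toolx',M[:,0].round(3),'jaw deg',ang(M[:,1]).round(1),'z deg',ang(M[:,2]).round(1),'F',o['contact_force'].round(1),'J',o['joints'].round(2))
E
sed -i 's#u/3+210,v/3+145#u/3+209.67,v/3+144.67#; s#u/2.6+240,v/2.6+165#u/2.6+239.69,v/2.6+164.69#' fit.py
python3 fit.py | tail -8; python3 fit.py|head -4; python3 st.py
```

```text
scene A [0. 0.]
scene B [-0.  0.]
A axis perp offset -0.0015628856998817983 dist 0.0959409617527425
B axis perp offset 0.0003459432125204054 dist 0.09534599574629493
screw [0.4868 0.033  0.235 ]
knob [0.5386 0.0516 0.268 ]
A [0.6463 0.018  0.1627]
B [ 0.7085 -0.0143  0.1633]
9.927904627746134 [ 6.0370e-01 -2.3900e-02 -2.0233e+00 -1.9000e-03  5.8900e-02  3.9145e+00
 -5.6300e-02  1.6270e-01 -5.4400e-02  1.6330e-01]
yaw deg -115.92666295339717
top plate-1-1 [-0.7  0.2]
t 0.15 tcp [ 0.2611 -0.5947  0.2259] rig [ 0.6632 -0.0586] open 91.8
toolx [-0.001  0.001 -1.   ] jaw deg -66.3 z deg -156.3 F [-0.1 -0.5  0.2] J [ 1.42  0.5  -0.43  1.55  0.22  1.14 -0.21]
```

```bash
python3 -m jog '[[50,[0,0,1],0],[50,[0,0,1],0],[50,[0,0,0.7],0],[50,[0.3,0.8,0],-1],[50,[0.3,0.8,0],-1],[50,[0.3,0.8,0],-1],[50,[0.3,0.8,0],-1],[50,[0.3,0.8,0],-1]]'; python3 st.py
```

```text
time: 0.82
tcp_pos: [0.3144, -0.4343, 0.3326]
tcp_rot: [-1.713, 1.562, 1.374]
contact_force: [-0.2, 0.0, 0.3]
opening: 0.55
t 0.82 tcp [ 0.3144 -0.4343  0.3326] rig [ 0.4956 -0.0808] open 50.5
toolx [ 0.002  0.008 -1.   ] jaw deg -93.1 z deg 176.9 F [-0.2  0.   0.3] J [ 1.28  0.21 -0.45  1.7   0.09  1.26 -0.81]
```

```bash
python3 -m jog '[[50,[0.4,0.9,0],-1],[50,[0.4,0.9,0],-1],[50,[0.4,0.9,0],-1],[50,[0.4,0.9,0],-1],[50,[0.4,0.9,0],0],[50,[0.4,0.9,0],0],[50,[0.4,0.9,0],0],[50,[0.4,0.9,0],0]]'; python3 st.py
```

```text
time: 1.48
tcp_pos: [0.4423, -0.1322, 0.332]
tcp_rot: [-1.74, 1.566, 0.968]
contact_force: [0.4, -1.1, 0.2]
opening: 0.545
t 1.48 tcp [ 0.4423 -0.1322  0.332 ] rig [ 0.168  -0.0978] open 50.0
toolx [ 0.003  0.004 -1.   ] jaw deg -114.8 z deg 155.2 F [ 0.4 -1.1  0.2] J [ 0.9   0.06 -0.69  1.86  0.04  1.23 -1.8 ]
```

```bash
python3 -m jog '[[50,[0.5,0.9,0],0],[50,[0.5,0.9,0],0],[50,[0.5,0.9,0],0],[50,[0.5,0.9,0],0],[50,[0.4,0.8,0],0],[50,[0.2,0.2,0],0],[50,[0,0,0],0]]'; python3 st.py
python3 - <<'E'
from workcell import capture
import cv2
c=capture("wrist"); cv2.imwrite("pics/w1.png",c["pixels"][:,:,::-1])
c=capture("top"); cv2.imwrite("pics/t1.png",c["pixels"][:,:,::-1])
E
```

```text
time: 2.07
tcp_pos: [0.5465, 0.0678, 0.3325]
tcp_rot: [-1.832, 1.563, 0.886]
contact_force: [-1.3, -0.5, 1.3]
opening: 0.541
t 2.07 tcp [0.5465 0.0678 0.3325] rig [-0.0574 -0.0915] open 49.7
toolx [ 0.005  0.006 -1.   ] jaw deg -114.2 z deg 155.8 F [-1.3 -0.5  1.3] J [ 0.52  0.29 -0.84  1.66  0.22  1.28 -2.36]
```

View pics/w1.png

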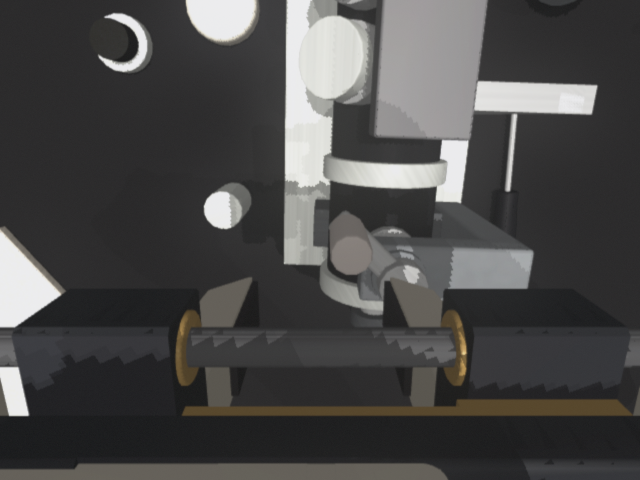

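```bash
cat >> h.py <<'E'
def wray(o,c,u,v,z):
    M=R.from_euler('xyz',o['tcp_rot']).as_matrix(); H=c['hand_eye']
    d=M@(H[:3,:3]@[(u-c['cx'])/c['fx'],(v-c['cy'])/c['fy'],1]); e=o['tcp_pos']+M@H[:3,3]
    return e+d*(z-e[2])/d[2]
E
python3 - <<'E'
from h import *
from workcell import observe,capture
o=observe(); c=capture('wrist'); print(wray(o,c,350,253,.268).round(4))
import cv2
cv2.imwrite("pics/w1c.png",cv2.resize(c['pixels'][180:320,280:450,::-1],None,fx=4,fy=4))
E
python3 st.py
```

```text
[0.5392 0.0525 0.268 ]
t 2.22 tcp [0.5452 0.0638 0.3324] rig [-0.0532 -0.0909] open 49.8
toolx [ 0.004  0.003 -1.   ] jaw deg -114.5 z deg 155.5 F [0.7 0.1 0.3] J [ 0.52  0.29 -0.84  1.67  0.22  1.28 -2.36]
```

View pics/w1c.png

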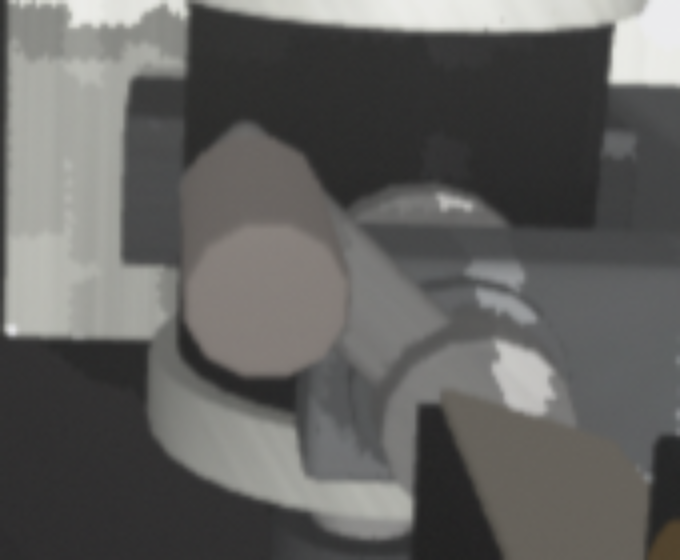

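The enlarged wrist view puts the knob's top face at about (347,255). That projects to (0.539, 0.052), matching the fit. Next I turn away from the J7 limit, centre over the knob and descend.

```bash
python3 -m jog '[[50,[-0.15,-0.3,0],1],[50,[0,0,0],1],[50,[0,0,0],1],[50,[0,0,0],1],[50,[0,0,0],1],[50,[0,0,0],1],[50,[0,0,0],0]]'; python3 st.py
```

```text
time: 2.8
tcp_pos: [0.5344, 0.0335, 0.3316]
tcp_rot: [1.47, 1.563, -1.574]
contact_force: [-0.8, -0.7, -0.4]
opening: 0.547
t 2.8 tcp [0.5344 0.0335 0.3316] rig [-0.0213 -0.0874] open 50.2
toolx [-0.    -0.008 -1.   ] jaw deg -84.4 z deg -174.4 F [-0.8 -0.7 -0.4] J [ 0.65  0.28 -0.92  1.69  0.24  1.28 -1.8 ]
```

```bash
python3 -m jog '[[50,[0.1,0.4,0],0],[50,[0,0,0],0],[50,[0,0,0],0]]'; python3 st.py
```

```text
time: 3.05
tcp_pos: [0.5373, 0.0423, 0.3313]
tcp_rot: [1.392, 1.558, -1.669]
contact_force: [-0.3, 0.4, 0.0]
opening: 0.549
t 3.05 tcp [0.5373 0.0423 0.3313] rig [-0.0305 -0.0887] open 50.4
toolx [-0.001 -0.013 -1.   ] jaw deg -85.4 z deg -175.4 F [-0.3  0.4  0. ] J [ 0.62  0.29 -0.92  1.68  0.25  1.29 -1.84]
```

```bash
python3 -m jog '[[50,[0.05,0.3,0],0],[50,[0,0.05,0],0],[50,[0,0,-0.8],0],[50,[0,0,0],0]]'; python3 st.py
```

```text
time: 3.38
tcp_pos: [0.5391, 0.0509, 0.2995]
tcp_rot: [1.504, 1.554, -1.569]
contact_force: [-1.8, -1.7, -0.5]
opening: 0.546
t 3.38 tcp [0.5391 0.0509 0.2995] rig [-0.039  -0.0908] open 50.1
toolx [ 0.    -0.017 -1.   ] jaw deg -86.1 z deg -176.1 F [-1.8 -1.7 -0.5] J [ 0.58  0.32 -0.91  1.72  0.29  1.23 -1.9 ]
```

```bash
python3 -m jog '[[50,[0,0.03,-0.8],0],[50,[0,0,-0.6],0],[50,[0,0,-0.15],0],[50,[0,0,0],0]]'; python3 st.py
```

```text
time: 3.72
tcp_pos: [0.5403, 0.0483, 0.2393]
tcp_rot: [1.637, 1.551, -1.442]
contact_force: [0.3, -0.1, -0.6]
opening: 0.543
t 3.72 tcp [0.5403 0.0483 0.2393] rig [-0.0372 -0.0886] open 49.9
toolx [ 0.003 -0.02  -1.   ] jaw deg -86.4 z deg -176.4 F [ 0.3 -0.1 -0.6] J [ 0.55  0.39 -0.88  1.8   0.35  1.12 -1.96]
```

```bash
python3 -m jog '[[10,[0,0.1,-0.08],0],[10,[0,0,0],0],[10,[0,0,0],0],[10,[0,0,0],0],[10,[0,0,0],0]]'; python3 st.py
python3 - <<'E'
from workcell import capture
import cv2
c=capture("scene"); cv2.imwrite("pics/s2.png",cv2.resize(c["pixels"][130:330,290:470,::-1],None,fx=3,fy=3))
c=capture("wrist"); cv2.imwrite("pics/w2.png",c["pixels"][:,:,::-1])
E
```

```text
time: 4.13
tcp_pos: [0.5429, 0.0526, 0.2413]
tcp_rot: [1.907, 1.549, -1.174]
contact_force: [-0.0, -0.1, -7.6]
opening: 0.254
t 4.13 tcp [0.5429 0.0526 0.2413] rig [-0.0421 -0.0881] open 23.3
toolx [ 0.008 -0.02  -1.   ] jaw deg -86.5 z deg -176.5 F [-0.  -0.1 -7.6] J [ 0.54  0.38 -0.88  1.79  0.35  1.12 -1.97]
```

View pics/s2.png

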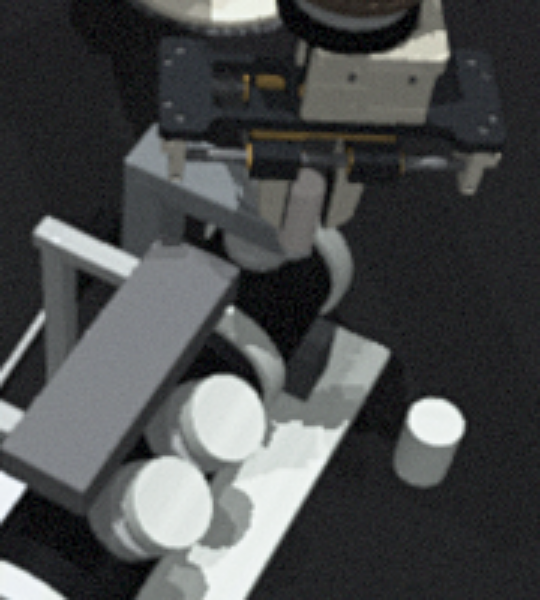

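View pics/w2.png

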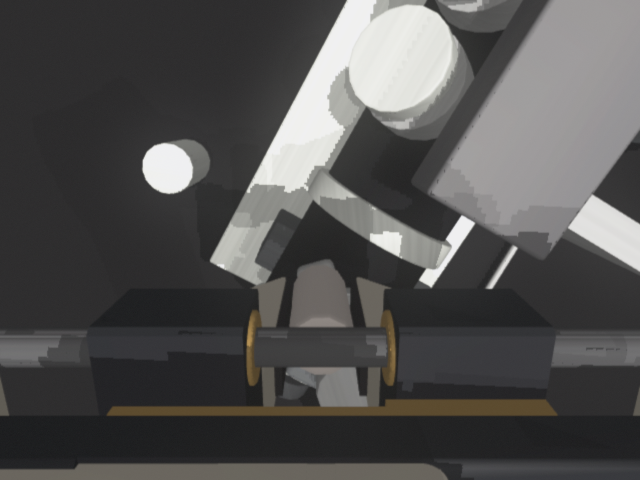

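```bash
cat > crank.py <<'E'
from fit import *
from workcell import observe
import sys
off=np.array([float(a) for a in sys.argv[2:4]]) if len(sys.argv)>3 else np.array([.004,.001])
dq=float(sys.argv[1])
o=observe(); c,s=np.cos(p[2]),np.sin(p[2]); Rr=np.array([[c,-s],[s,c]])
d=Rr.T@(o['tcp_pos'][:2]-off-p[:2])-[0,-.13]
q=np.arctan2(-d[1],d[0])%(2*np.pi)
if q<2: q+=2*np.pi
print('t',o['time'],'z',o['tcp_pos'][2].round(4),'q',q.round(3),'r',np.hypot(*d).round(4),'F',o['contact_force'].round(1),'open',round(o['opening']*91.8,1),'J7',o['joints'].round(2))
k=lambda q:p[:2]+Rr@[.055*np.cos(q),-.13-.055*np.sin(q)]
for i in range(8): print(((k(q+dq*(i+1))-k(q+dq*i))/.04).round(2),end=' ')
print()
E
python3 crank.py 0.2
```

```text
t 4.2333 z 0.2411 q 3.918 r 0.0554 F [-0.7  2.5 -1. ] open 23.4 J7 [ 0.54  0.39 -0.88  1.79  0.35  1.12 -1.97]
[ 0.07 -0.27] [ 0.01 -0.27] [-0.04 -0.27] [-0.1  -0.26] [-0.15 -0.23] [-0.19 -0.2 ] [-0.22 -0.16] [-0.25 -0.11]
```

```bash
python3 -m jog '[[10,[0.07,-0.27,0],0],[10,[0.01,-0.27,0],0],[10,[-0.04,-0.27,0],0],[10,[-0.08,-0.26,0],0],[10,[-0.12,-0.24,0],0],[10,[0,0,0],0]]'; python3 crank.py 0.25
```

```text
time: 4.73
tcp_pos: [0.536, 0.0019, 0.2411]
tcp_rot: [2.165, 1.555, -0.91]
contact_force: [-3.6, 0.8, 1.3]
opening: 0.253
t 4.7333 z 0.2411 q 4.877 r 0.0554 F [-3.6  0.8  1.3] open 23.2 J7 [ 0.65  0.36 -0.88  1.82  0.33  1.1  -1.85]
[-0.23 -0.25] [-0.29 -0.19] [-0.32 -0.11] [-0.34 -0.03] [-0.34  0.06] [-0.31  0.14] [-0.27  0.21] [-0.21  0.27]
```

```bash
python3 -m jog '[[10,[-0.23,-0.25,0],0],[10,[-0.29,-0.19,0],0],[10,[-0.32,-0.11,0],0],[10,[-0.34,-0.03,0],0],[10,[-0.34,0.06,0],0],[10,[0,0,0],0]]'; python3 crank.py 0.2
```

```text
time: 5.23
tcp_pos: [0.4754, -0.0188, 0.2412]
tcp_rot: [2.618, 1.553, -0.458]
contact_force: [-0.2, 6.1, -6.5]
opening: 0.255
t 5.2333 z 0.2412 q 6.116 r 0.055 F [-0.2  6.1 -6.5] open 23.4 J7 [ 0.8   0.23 -0.92  1.96  0.22  1.04 -1.73]
[-0.25  0.1 ] [-0.23  0.15] [-0.19  0.19] [-0.15  0.23] [-0.1   0.25] [-0.05  0.27] [0.   0.27] [0.06 0.27]
```

```bash
python3 -m jog '[[10,[-0.25,0.1,0],0],[10,[-0.23,0.15,0],0],[10,[-0.19,0.19,0],0],[10,[-0.15,0.23,0],0],[10,[-0.1,0.25,0],0],[10,[-0.05,0.27,0],0],[10,[0,0,0],0]]'; python3 crank.py 0.2
```

```text
time: 5.82
tcp_pos: [0.4366, 0.0267, 0.2414]
tcp_rot: [2.451, 1.546, -0.631]
contact_force: [3.8, 3.4, -9.5]
opening: 0.258
t 5.8167 z 0.2414 q 7.268 r 0.0547 F [ 3.8  3.4 -9.5] open 23.6 J7 [ 0.78  0.13 -0.97  2.04  0.15  1.02 -1.77]
[-0.01  0.27] [0.05 0.27] [0.1  0.26] [0.15 0.23] [0.19 0.2 ] [0.23 0.16] [0.25 0.11] [0.27 0.06]
```

```bash
python3 -m jog '[[10,[0,0.27,-0.02],0],[10,[0.05,0.27,0],0],[10,[0.1,0.26,0],0],[10,[0.15,0.23,0],0],[10,[0.1,0.12,0],0],[10,[0,0,0],0]]'; python3 crank.py 0.2
```

```text
time: 6.32
tcp_pos: [0.4458, 0.0657, 0.241]
tcp_rot: [1.544, 1.537, -1.543]
contact_force: [0.8, -0.3, 3.1]
opening: 0.255
t 6.3167 z 0.241 q 8.015 r 0.055 F [ 0.8 -0.3  3.1] open 23.4 J7 [ 0.66  0.19 -0.98  2.    0.22  1.06 -1.94]
[0.18 0.21] [0.22 0.17] [0.25 0.12] [0.27 0.07] [0.27 0.02] [ 0.27 -0.04] [ 0.26 -0.09] [ 0.24 -0.14]
```

Reads 8.01 already. I'll push a little further to find the hard stop.

```bash
python3 -m jog '[[10,[0.15,0.17,0],0],[10,[0.15,0.15,0],0],[10,[0.1,0.1,0],0]]'; python3 crank.py 0.2;python3 -m jog '[[10,[0,0,0],0],[10,[0,0,0],0]]'; python3 crank.py 0.2
```

```text
time: 6.57
tcp_pos: [0.4478, 0.0662, 0.2402]
tcp_rot: [1.031, 1.495, -2.065]
contact_force: [-12.7, -8.2, 14.7]
opening: 0.258
t 6.5667 z 0.2402 q 8.045 r 0.0537 F [-12.7  -8.2  14.7] open 23.7 J7 [ 0.61  0.24 -0.97  1.96  0.28  1.12 -2.01]
[0.19 0.2 ] [0.22 0.16] [0.25 0.11] [0.27 0.06] [0.27 0.01] [ 0.27 -0.05] [ 0.26 -0.1 ] [ 0.23 -0.15] 
time: 6.73
tcp_pos: [0.4468, 0.0651, 0.2408]
tcp_rot: [0.995, 1.491, -2.103]
contact_force: [1.7, 0.1, -5.7]
opening: 0.256
t 6.7333 z 0.2408 q 8.017 r 0.054 F [ 1.7  0.1 -5.7] open 23.5 J7 [ 0.61  0.24 -0.97  1.96  0.28  1.12 -2.01]
[0.18 0.21] [0.22 0.17] [0.25 0.12] [0.27 0.07] [0.27 0.02] [ 0.27 -0.04] [ 0.26 -0.09] [ 0.23 -0.14]
```

```bash
python3 -m jog '[[50,[0,0,0],0],[50,[0,0,0],0],[50,[0,0,0],0],[50,[0,0,0],0],[50,[0,0,0.6],0],[50,[0,0,0.8],0],[50,[0,0,0.5],0],[50,[0,0,0],0]]'; python3 st.py
python3 - <<'E'
from workcell import capture
import cv2
c=capture("scene"); cv2.imwrite("pics/s3.png",cv2.resize(c["pixels"][130:390,240:440,::-1],None,fx=2.3,fy=2.3))
c=capture("wrist"); cv2.imwrite("pics/w3.png",c["pixels"][:,:,::-1])
E
```

```text
time: 7.4
tcp_pos: [0.4465, 0.0677, 0.3197]
tcp_rot: [0.956, 1.493, -2.138]
contact_force: [0.2, -0.0, 0.9]
opening: 0.544
t 7.4 tcp [0.4465 0.0677 0.3197] rig [-0.0136 -0.1815] open 49.9
toolx [-0.042 -0.066 -0.997] jaw deg -87.2 z deg -177.3 F [ 0.2 -0.   0.9] J [ 0.67  0.14 -1.    1.85  0.17  1.28 -1.9 ]
```

View pics/s3.png

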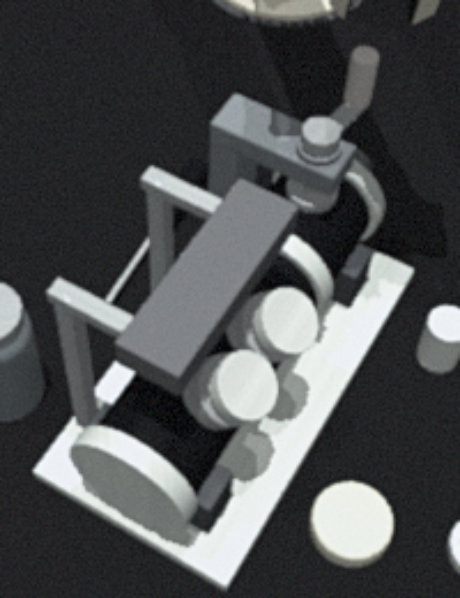

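View pics/w3.png

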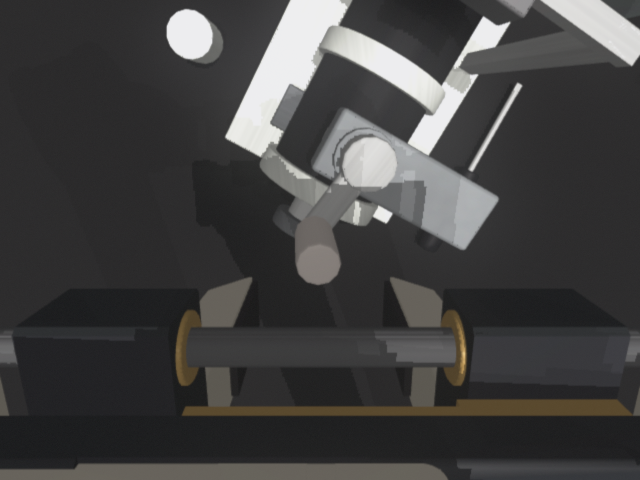

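The scene view shows the crank knob turned to the back-left of the hub, at the 8.0 stop, with nothing else disturbed. Next are the plug approach targets.

```bash
python3 - <<'E'
from fit import *
for n,P in dict(preA=[-.087,.02,.166],endA=[-.070,.02,.142],preB=[-.087,.09,.166],axis=[-.087+s35*.04,.02,.166-c35*.04]).items(): print(n,np.round(W(p,P),4))
a=(np.array(W(p,[s35,0,-c35]))-W(p,[0,0,0])); print('press dir',a.round(3), 'rigx',np.round(np.array(W(p,[1,0,0]))-W(p,[0,0,0]),3))
E
```

```text
preA [0.6597 0.0456 0.166 ]
endA [0.6523 0.0304 0.142 ]
preB [0.7227 0.015  0.166 ]
axis [0.6497 0.025  0.1332]
press dir [-0.251 -0.516 -0.819] rigx [-0.437 -0.899  0.   ]
```

```bash
python3 -m jog '[[0,[0.7,0,0],1],[0,[0.7,0,0],1],[0,[0.7,0,0],1],[0,[0.7,0,0],1],[0,[0.7,0,0],1],[0,[0.7,0,0],1],[0,[0.6,0,0],1],[0,[0.3,0,0],1]]'; python3 -m jog '[[0,[0,0,0],1],[0,[0,0,0],1],[0,[0,0,0],1],[0,[0,0,0],1],[0,[0,0,0],0]]';python3 st.py
```

```text
time: 8.17
tcp_pos: [0.6509, 0.065, 0.3031]
tcp_rot: [0.807, 1.479, -1.558]
contact_force: [-0.7, -1.0, 0.3]
opening: 0.028
time: 8.58
tcp_pos: [0.6507, 0.066, 0.2894]
tcp_rot: [0.64, 1.485, -1.351]
contact_force: [0.6, -0.3, -0.5]
opening: 0.002
t 8.58 tcp [0.6507 0.066  0.2894] rig [-0.1013  0.003 ] open 0.2
toolx [ 0.019 -0.083 -0.996] jaw deg -24.0 z deg -114.2 F [ 0.6 -0.3 -0.5] J [ 0.5   0.64 -1.07  1.46  0.65  1.4  -1.04]
```

```bash
python3 -m jog '[[0,[0.2,-0.25,-0.7],0],[0,[0.05,-0.25,-0.7],0],[0,[0,0,-0.7],0],[0,[0,0,-0.2],0],[0,[0,0,0],0]]';python3 st.py
```

```text
time: 9.0
tcp_pos: [0.6587, 0.0468, 0.1894]
tcp_rot: [0.598, 1.488, -1.403]
contact_force: [-0.4, 1.1, 0.7]
opening: 0.005
t 9.0 tcp [0.6587 0.0468 0.1894] rig [-0.0876  0.0186] open 0.4
toolx [ 0.014 -0.082 -0.997] jaw deg -24.5 z deg -114.7 F [-0.4  1.1  0.7] J [ 0.49  0.74 -1.01  1.55  0.73  1.26 -1.08]
```

```bash
python3 -m jog '[[0,[0.02,0,-0.45],0],[0,[0,0,0],0],[0,[0,0,0],0]]';python3 st.py
python3 - <<'E'
from workcell import capture
import cv2
c=capture("scene"); cv2.imwrite("pics/s4.png",cv2.resize(c["pixels"][150:350,260:440,::-1],None,fx=3,fy=3))
c=capture("wrist"); cv2.imwrite("pics/w4.png",c["pixels"][:,:,::-1])
E
```

```text
time: 9.25
tcp_pos: [0.6594, 0.0483, 0.1722]
tcp_rot: [0.59, 1.489, -1.412]
contact_force: [1.3, 0.4, 1.6]
opening: -0.002
t 9.25 tcp [0.6594 0.0483 0.1722] rig [-0.0893  0.0185] open -0.2
toolx [ 0.013 -0.081 -0.997] jaw deg -24.7 z deg -114.8 F [1.3 0.4 1.6] J [ 0.48  0.76 -1.    1.56  0.74  1.23 -1.1 ]
```

View pics/s4.png

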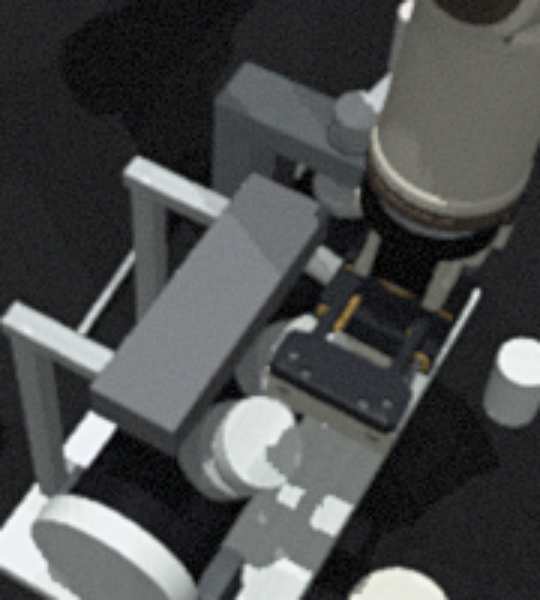

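View pics/w4.png

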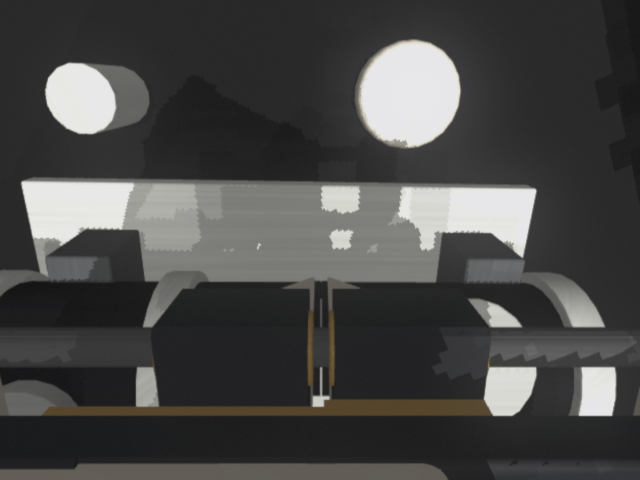

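```bash
python3 -m jog '[[0,[-0.04,-0.1,-0.2],0],[0,[-0.04,-0.1,-0.2],0],[0,[0,0,0],0]]';python3 st.py
```

```text
time: 9.6
tcp_pos: [0.6579, 0.0405, 0.1591]
tcp_rot: [0.663, 1.487, -1.34]
contact_force: [-0.0, -0.6, -0.9]
opening: 0.006
t 9.6 tcp [0.6579 0.0405 0.1591] rig [-0.0815  0.0206] open 0.5
toolx [ 0.019 -0.081 -0.997] jaw deg -24.7 z deg -114.9 F [-0.  -0.6 -0.9] J [ 0.5   0.76 -0.99  1.59  0.76  1.2  -1.1 ]
```

```bash
python3 -m jog '[[0,[-0.04,-0.07,-0.2],0],[0,[-0.04,-0.07,-0.2],0]]';python3 st.py;python3 -m jog '[[0,[-0.05,-0.09,-0.25],0],[0,[-0.05,-0.09,-0.25],0]]';python3 st.py
```

```text
time: 9.77
tcp_pos: [0.6568, 0.0358, 0.146]
tcp_rot: [0.738, 1.487, -1.266]
contact_force: [-1.6, 1.2, 8.9]
opening: 0.005
t 9.77 tcp [0.6568 0.0358 0.146 ] rig [-0.0768  0.0217] open 0.4
toolx [ 0.025 -0.08  -0.996] jaw deg -24.7 z deg -114.9 F [-1.6  1.2  8.9] J [ 0.5   0.77 -0.98  1.61  0.77  1.17 -1.11]
time: 9.93
tcp_pos: [0.6609, 0.0378, 0.1401]
tcp_rot: [1.022, 1.486, -0.979]
contact_force: [-6.5, 6.7, 46.2]
opening: 0.0
t 9.93 tcp [0.6609 0.0378 0.1401] rig [-0.0805  0.0245] open 0.0
toolx [ 0.047 -0.07  -0.996] jaw deg -24.5 z deg -114.7 F [-6.5  6.7 46.2] J [ 0.51  0.77 -0.98  1.62  0.79  1.14 -1.12]
```

```bash
python3 -m jog '[[0,[0.05,0.1,0.3],0],[0,[0.1,0.2,0.6],0],[0,[0.1,0.2,0.8],0],[0,[0.1,0.2,0.8],0],[0,[0.1,0.6,0.6],0],[0,[0.1,0.6,0.2],0],[0,[0,0,0],0]]';python3 st.py
python3 - <<'E'
from workcell import capture
import cv2
c=capture("scene"); cv2.imwrite("pics/s5.png",cv2.resize(c["pixels"][165:390,240:440,::-1],None,fx=2.6,fy=2.6,interpolation=cv2.INTER_CUBIC))
E
```

```text
time: 10.52
tcp_pos: [0.6841, 0.115, 0.2812]
tcp_rot: [1.104, 1.483, -0.901]
contact_force: [-0.6, 1.3, -1.0]
opening: 0.004
t 10.52 tcp [0.6841 0.115  0.2812] rig [-0.16    0.0116] open 0.3
toolx [ 0.054 -0.069 -0.996] jaw deg -24.8 z deg -115.0 F [-0.6  1.3 -1. ] J [ 0.39  0.69 -1.04  1.4   0.69  1.39 -1.11]
```

View pics/s5.png

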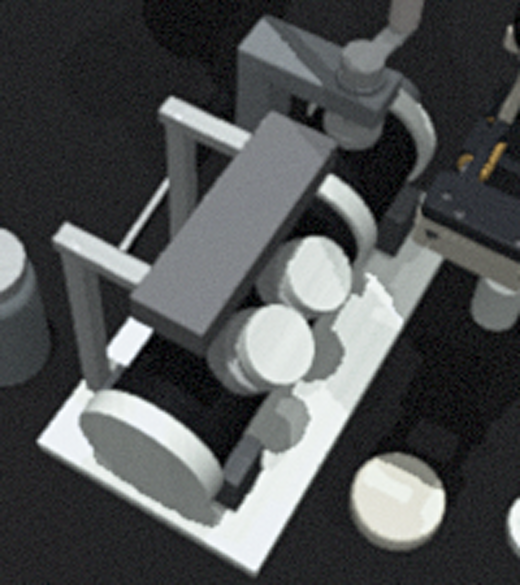

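```bash
python3 - <<'E'
from fit import *
for d in (0,.008,.010,.012,.014,.016):
    for i,y in ((6,.02),(8,.09)):
        u=proj('scene',W(p,[p[i]+s35*d,y,p[i+1]-c35*d])); print(d,(u-[239.69,164.69])*2.6, end=' ')
    print()
E
python3 - <<'E'
import cv2
a=cv2.imread('pics/s5.png');b=cv2.imread('pics/scenec.png')
import numpy as np
f=lambda im:cv2.resize(im[220:420,190:390],None,fx=2,fy=2,interpolation=cv2.INTER_CUBIC)
cv2.imwrite('pics/cmp.png',np.hstack([f(b),f(a)]))
E
```

```text
0 [328. 273.] 0 [278. 345.] 
0.008 [321.67796299 274.99849581] 0.008 [271.81318375 346.50568752] 
0.01 [320.11261051 275.49332847] 0.01 [270.28193331 346.87834845] 
0.012 [318.55325109 275.98626662] 0.012 [268.75679035 347.249523  ] 
0.014 [316.9998504  276.47732113] 0.014 [267.2377184  347.61922005] 
0.016 [315.45237433 276.96650277] 0.016 [265.72468129 347.98744839]
```

View pics/cmp.png

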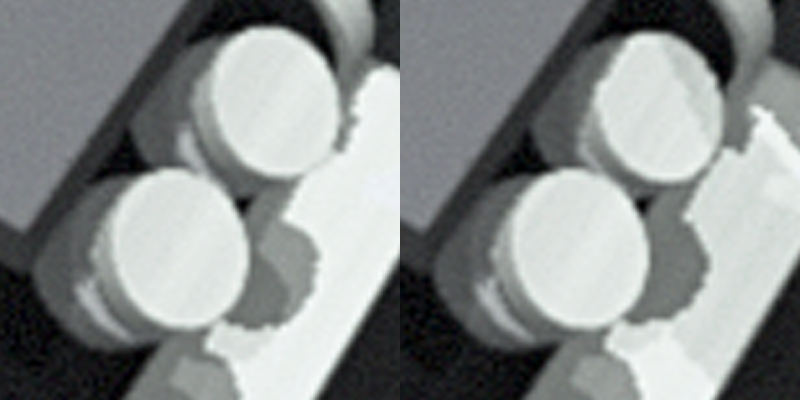

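```bash
python3 -m jog '[[0,[0.3,-0.6,-0.4],0],[0,[0.3,-0.6,-0.5],0],[0,[0.25,-0.6,-0.5],0],[0,[0.15,-0.5,-0.5],0],[0,[0,-0.1,-0.3],0],[0,[0,0,0],0],[0,[0,0,0],0]]';python3 st.py
```

```text
time: 11.15
tcp_pos: [0.7217, 0.0084, 0.1845]
tcp_rot: [1.024, 1.48, -0.981]
contact_force: [-0.4, 0.7, 0.5]
opening: 0.003
t 11.15 tcp [0.7217 0.0084 0.1845] rig [-0.0806  0.092 ] open 0.2
toolx [ 0.05  -0.075 -0.996] jaw deg -24.8 z deg -115.0 F [-0.4  0.7  0.5] J [ 0.49  0.81 -0.98  1.42  0.77  1.26 -1.  ]
```

```bash
python3 -m jog '[[0,[-0.02,0.03,-0.3],0],[0,[-0.02,0,-0.3],0],[0,[0,0,0],0]]';python3 st.py; python3 -m jog '[[0,[-0.06,-0.1,-0.2],0],[0,[-0.06,-0.1,-0.2],0]]';python3 st.py
```

```text
time: 11.4
tcp_pos: [0.7194, 0.0132, 0.1605]
tcp_rot: [1.051, 1.481, -0.951]
contact_force: [-0.5, 0.2, 0.3]
opening: 0.002
t 11.4 tcp [0.7194 0.0132 0.1605] rig [-0.0839  0.0878] open 0.1
toolx [ 0.052 -0.073 -0.996] jaw deg -24.6 z deg -114.8 F [-0.5  0.2  0.3] J [ 0.49  0.83 -0.96  1.45  0.79  1.22 -1.03]
time: 11.57
tcp_pos: [0.7164, 0.0098, 0.1475]
tcp_rot: [1.125, 1.478, -0.873]
contact_force: [-0.5, -0.5, 8.4]
opening: 0.002
t 11.57 tcp [0.7164 0.0098 0.1475] rig [-0.0796  0.0867] open 0.2
toolx [ 0.059 -0.071 -0.996] jaw deg -24.3 z deg -114.5 F [-0.5 -0.5  8.4] J [ 0.5   0.83 -0.96  1.48  0.81  1.19 -1.03]
```

```bash
python3 -m jog '[[0,[-0.05,-0.2,-0.2],0],[0,[-0.05,-0.2,-0.2],0]]';python3 st.py;python3 -m jog '[[0,[-0.05,-0.2,-0.2],0],[0,[-0.05,-0.2,-0.2],0]]';python3 st.py
```

```text
time: 11.73
tcp_pos: [0.7168, 0.0079, 0.1421]
tcp_rot: [1.351, 1.477, -0.638]
contact_force: [-11.7, 10.7, 45.3]
opening: 0.004
t 11.73 tcp [0.7168 0.0079 0.1421] rig [-0.078   0.0878] open 0.4
toolx [ 0.075 -0.056 -0.996] jaw deg -23.9 z deg -114.0 F [-11.7  10.7  45.3] J [ 0.52  0.83 -0.97  1.5   0.81  1.16 -1.02]
time: 11.9
tcp_pos: [0.7185, 0.0086, 0.1421]
tcp_rot: [1.589, 1.466, -0.389]
contact_force: [-7.3, 7.4, 26.5]
opening: 0.005
t 11.9 tcp [0.7185 0.0086 0.1421] rig [-0.0794  0.089 ] open 0.5
toolx [ 0.097 -0.04  -0.995] jaw deg -23.3 z deg -113.3 F [-7.3  7.4 26.5] J [ 0.53  0.83 -0.98  1.52  0.81  1.13 -1.01]
```

```bash
python3 -m jog '[[0,[0.05,0.1,0.3],0],[0,[0.1,0.2,0.6],0],[0,[0.1,0.3,0.8],0],[0,[0.1,0.6,0.7],0],[0,[0,0.8,0.3],0],[0,[0,0.8,0],0],[0,[0,0.2,0],0],[0,[0,0,0],0]]';python3 st.py
python3 - <<'E'
from workcell import capture
import cv2,numpy as np
c=capture("scene"); cv2.imwrite("pics/s6.png",cv2.resize(c["pixels"][165:390,240:440,::-1],None,fx=2.6,fy=2.6,interpolation=cv2.INTER_CUBIC))
a=cv2.imread('pics/s6.png');b=cv2.imread('pics/scenec.png')
f=lambda im:cv2.resize(im[220:420,190:390],None,fx=2,fy=2,interpolation=cv2.INTER_CUBIC)
cv2.imwrite('pics/cmp2.png',np.hstack([f(b),f(a)]))
c=capture("wrist"); cv2.imwrite("pics/w6.png",c["pixels"][:,:,::-1])
E
```

```text
time: 12.57
tcp_pos: [0.732, 0.1376, 0.2627]
tcp_rot: [1.649, 1.457, -0.325]
contact_force: [0.9, -0.6, -1.2]
opening: 0.004
t 12.57 tcp [0.732  0.1376 0.2627] rig [-0.2013  0.0448] open 0.4
toolx [ 0.107 -0.036 -0.994] jaw deg -23.1 z deg -113.1 F [ 0.9 -0.6 -1.2] J [ 0.33  0.76 -1.03  1.33  0.74  1.33 -1.09]
```

View pics/cmp2.png

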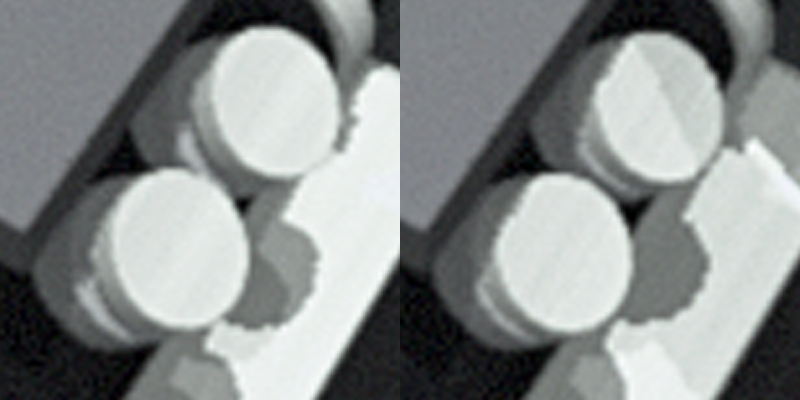

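View pics/s6.png

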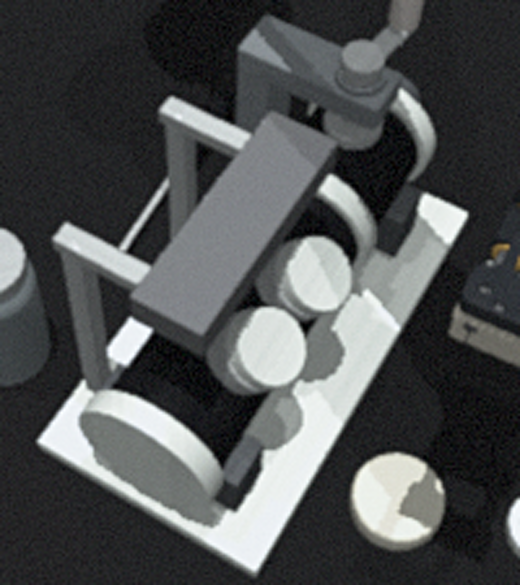

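View pics/w6.png

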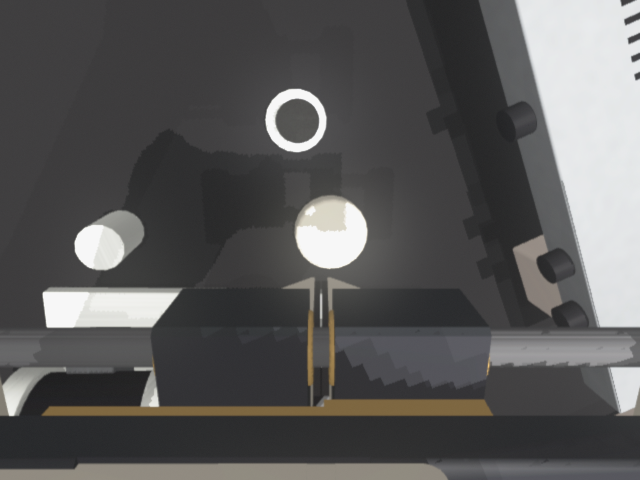

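```bash
python3 -m jog '[[0,[-0.5,-0.6,-0.2],0],[0,[-0.5,-0.6,-0.3],0],[0,[-0.5,-0.6,-0.5],0],[0,[-0.3,-0.4,-0.5],0],[0,[0,-0.1,-0.3],0],[0,[0,0,0],0],[0,[0,0,0],0]]';python3 st.py
```

```text
time: 13.25
tcp_pos: [0.6554, 0.0273, 0.1824]
tcp_rot: [1.571, 1.461, -0.417]
contact_force: [0.7, -0.0, 1.2]
opening: 0.008
t 13.25 tcp [0.6554 0.0273 0.1824] rig [-0.0686  0.0241] open 0.7
toolx [ 0.1   -0.044 -0.994] jaw deg -23.9 z deg -113.9 F [ 0.7 -0.   1.2] J [ 0.6   0.7  -1.04  1.66  0.75  1.11 -1.07]
```

```bash
python3 -m jog '[[0,[0,0.2,0],0],[0,[0,0.05,0],0],[0,[0,0,-0.4],0],[0,[0,0,-0.3],0],[0,[0,0,0],0]]';python3 st.py
```

```text
time: 13.67
tcp_pos: [0.6602, 0.0433, 0.1564]
tcp_rot: [1.633, 1.456, -0.353]
contact_force: [0.6, -0.0, -0.9]
opening: 0.007
t 13.67 tcp [0.6602 0.0433 0.1564] rig [-0.0851  0.0214] open 0.6
toolx [ 0.107 -0.04  -0.993] jaw deg -23.8 z deg -113.8 F [ 0.6 -0.  -0.9] J [ 0.56  0.73 -1.01  1.67  0.78  1.07 -1.11]
```

```bash
python3 -m jog '[[0,[-0.1,-0.25,-0.1],0],[0,[-0.05,-0.15,-0.15],0]]';python3 st.py;python3 -m jog '[[0,[-0.05,-0.15,-0.2],0],[0,[-0.05,-0.15,-0.2],0]]';python3 st.py;python3 -m jog '[[0,[-0.05,-0.2,-0.2],0]]';python3 st.py
```

```text
time: 13.83
tcp_pos: [0.6553, 0.0321, 0.1473]
tcp_rot: [1.674, 1.454, -0.306]
contact_force: [-5.5, 5.4, 28.7]
opening: 0.003
t 13.83 tcp [0.6553 0.0321 0.1473] rig [-0.0729  0.0219] open 0.3
toolx [ 0.111 -0.035 -0.993] jaw deg -23.5 z deg -113.4 F [-5.5  5.4 28.7] J [ 0.58  0.73 -1.01  1.7   0.79  1.05 -1.1 ]
time: 14.0
tcp_pos: [0.6586, 0.0334, 0.145]
tcp_rot: [1.826, 1.437, -0.147]
contact_force: [-8.6, 8.4, 36.8]
opening: 0.009
t 14.0 tcp [0.6586 0.0334 0.145 ] rig [-0.0755  0.0243] open 0.8
toolx [ 0.132 -0.02  -0.991] jaw deg -23.1 z deg -112.9 F [-8.6  8.4 36.8] J [ 0.6   0.73 -1.02  1.71  0.8   1.01 -1.1 ]
time: 14.08
tcp_pos: [0.6601, 0.0337, 0.1446]
tcp_rot: [1.894, 1.426, -0.073]
contact_force: [-11.5, 12.1, 34.6]
opening: 0.004
t 14.08 tcp [0.6601 0.0337 0.1446] rig [-0.0764  0.0255] open 0.3
toolx [ 0.144 -0.011 -0.99 ] jaw deg -22.9 z deg -112.5 F [-11.5  12.1  34.6] J [ 0.61  0.73 -1.02  1.72  0.8   0.99 -1.09]
```

```bash
python3 -m jog '[[0,[0.05,0.15,0.3],0],[0,[0.1,0.2,0.6],0],[0,[0.1,0.3,0.8],0],[0,[0.1,0.6,0.7],0],[0,[0,0.8,0.4],0],[0,[0,0.8,0.2],0],[0,[0,0.2,0],0],[0,[0,0,0],0]]';python3 st.py
python3 - <<'E'
from workcell import capture
import cv2,numpy as np
c=capture("scene"); cv2.imwrite("pics/s7.png",c["pixels"][:,:,::-1])
d=cv2.resize(c["pixels"][165:390,240:440,::-1],None,fx=2.6,fy=2.6,interpolation=cv2.INTER_CUBIC)
cv2.imwrite('pics/s7c.png',np.hstack([cv2.resize(x[220:420,190:390],None,fx=2,fy=2,interpolation=cv2.INTER_CUBIC) for x in (cv2.imread('pics/s6.png'),d)]))
c=capture("top"); cv2.imwrite("pics/t7.png",c["pixels"][:,:,::-1])
E
```

```text
time: 14.75
tcp_pos: [0.6745, 0.1546, 0.2744]
tcp_rot: [1.9, 1.42, -0.074]
contact_force: [-0.4, -0.3, -0.1]
opening: 0.006
t 14.75 tcp [0.6745 0.1546 0.2744] rig [-0.1914 -0.0144] open 0.5
toolx [ 0.15  -0.011 -0.989] jaw deg -23.3 z deg -112.9 F [-0.4 -0.3 -0.1] J [ 0.42  0.65 -1.09  1.52  0.7   1.23 -1.16]
```

View pics/s7.png

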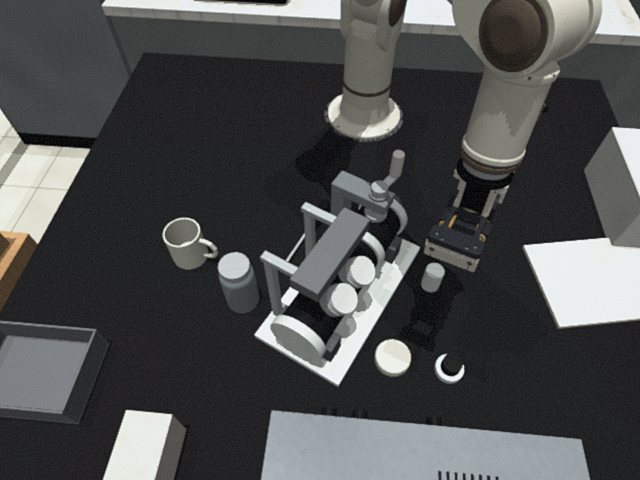

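View pics/s7c.png

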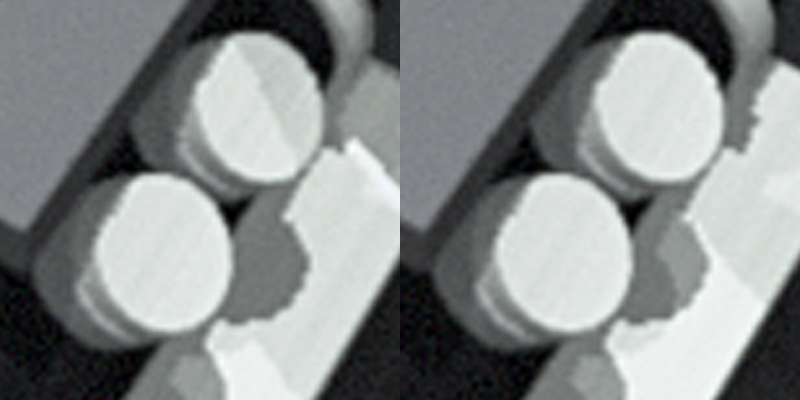

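View pics/t7.png

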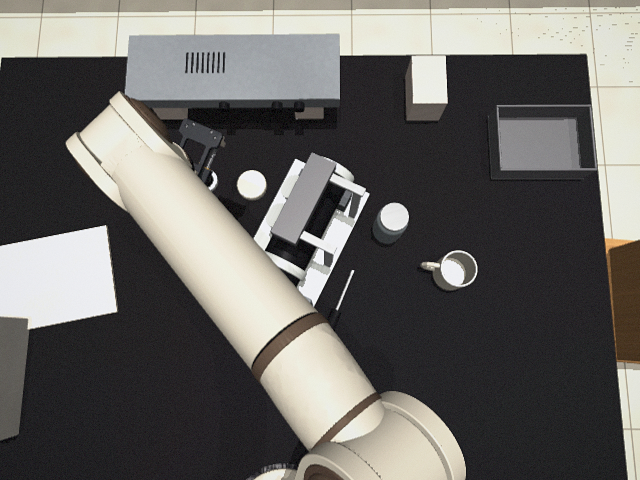

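```bash
python3 -m jog '[[0,[0,0,0.3],0],[0,[0,0,0],0],[0,[0,0,0],0],[0,[0,0,0],0]]'; python3 -c "
from workcell import finish_job
print(finish_job())"
```

```text
time: 15.18
tcp_pos: [0.675, 0.1437, 0.2833]
tcp_rot: [1.857, 1.425, -0.127]
contact_force: [0.4, 1.0, 0.1]
opening: 0.005
the job is handed in; nothing more can be done
None
```

I cranked the clamp down onto the tube, then pressed plug A and plug B fully in, and handed the job in at about 15 s; it gave no verdict.

- **Clamp:** I gripped the knob and carried it clockwise from about 3.9 rad to about 8.0 rad. There it stopped dead: pushing on gave about 15 N sideways and no lasting movement.
- **Plugs:** The tool could not be tilted, so I pressed with closed fingers on the front half of each cap. Each stopped firm: 26–45 N on B, and a second press on A at about 35 N moved nothing. The pictures show A about 11 mm and B about 10 mm further in, with each cap on its collar and no black stem showing.
- **Bench:** The dish, calibrator, spare plug, jar and mug look where they were in the last scene view, and the visible part of the screwdriver in the top view. I judged that by eye rather than measuring it. The gripper was clear of everything, with force near zero.
- **Discrepancies:** The fingers slid a few millimetres down the slanted caps under load, and the tool tipped by up to about 9° from contact.

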